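# Stow the finished cover in the strut-lid chest

## Robot

A 6-joint arm with a two-finger parallel gripper is mounted at the origin on the work surface. World frame = base frame: x ahead of the robot, y to its left, z up, the work surface at z = 0. Lengths are in m, angles in rad, forces in N, time in s.
With the tool pointing down it reaches from about 0.3 to 0.875 m from the base axis. Payload 6.4 kg.
Tool frame: the origin (TCP) lies midway between the tips of the shut fingers; the grasp point (between the pads) lies 19 mm behind it; z points along the fingers, y is the line along which they close (so a half turn about z gives the same grasp; the last joint's range is limited). The gripper opens to 85 mm and grips with 20 to 120 N. Pads are 22 mm wide; open, the fingers measure 114 mm over their backs; the gripper's body (76 mm by 85 mm) begins 54 mm behind the grasp point. The pads swing forward as they close: fully open they stand 13 mm farther back than shut.
Start: joints at [-1.388, 0.181, 1.607, -0, 1.354, -0.206], TCP at [0.218, -0.532, 0.231] pointing down, gripper open.
Joint ranges: [-2.99, 2.99], [-0.89, 2.07], [0.3, 2.58], [-1.14, 4.28], [0, 2.63], [-3.12, 3.12]. Speed limits (rad/s): [2.57, 2.57, 3.01, 3.14, 3.14, 3.14].

## Interface

Orientations are given as a unit quaternion [w, x, y, z].
In Python, from bench import sensors, vision, ctrl gives the robot as it stands.
- The arm moves only by the tool carry_out, never from a script. Its argument "deltas" is text: rows parted by semicolons, each of 7 numbers parted by spaces: the shift along the tool's x, y, z in mm, then the turn, a rotation vector about the tool's x, y, z in rad, then the closure, from 0 (fully open) to 1 (shut). In form: tx ty tz ax ay az claw; .... A call has 1 to 12 rows; each row is the pose to reach, as a shift and turn from the pose commanded when the call began, along the tool's axes at that moment; what a row does not reach only later rows make up. A row lasts 1/8 s, in which the tool goes at most 62.5 mm and 10.7 degrees, less where a joint would pass 70% of its speed; a pose out of reach is approached as far as the arm can. A call with a gripper value outside its range is refused whole. The fingers move at their own pace and stop on an object; the grip force is fixed at half the most. Time passes only in rows, so rows that repeat a pose let the fingers close. It gives the time, the measured TCP pose, the force, the opening and the grip force at its end, in the units of the state.
- sensors.get_obs(): the state, without advancing time (a new reading comes with each control period).
- vision.camera(name): name is "scene" or "side" or "wrist"; returns the picture (480x640x3 uint8, blue, green, red); there is no depth.
- vision.camera_model(name): a dict with "K" (3x3 intrinsics, pixels), "extrinsics" (4x4, takes a point from world to camera coordinates); the wrist camera has in their place "hand_eye" (4x4, takes a point from camera to tool coordinates, whose origin is the TCP and whose axes are the flange's). Camera axes: x right, y down, z forward; pixel columns grow to the right and rows downward; lengths in m; the calibration is good to about 2 mm. A picture is of the moment at which its call begins: read the wrist's pose just before it. camera_model takes no time and is no camera call.
- ctrl.hand_in(): hands the job in; it is judged then, once.
The state is a dict: "time_s": time; "q": joint angles; "dq": joint speeds; "joint_efforts": joint torques, N m; "eef_pos": TCP position; "eef_rot": TCP orientation; "wrist_force": force on the tool from outside, world axes, zero at the start; "torque": the same for the moment, N m; "opening": opening from 0.0 (shut) to 1.0 (fully open); "grasp_force": force on a finger pad.
Only numpy, scipy, OpenCV 4.12 (cv2) and the standard library are available. Lean on these libraries where they do the work, as an engineer would, in place of code of your own. Each camera call takes 0.05 s, during which the arm holds its last target. There are 200 camera calls.

## Task

Lift the chest's lid past its balance point so that its gas struts hold it fully open, and let go of it. Then take the loose cover off the bench, lean it back on the easel and let go, so that you can take it again by its upper edge and press it fully home in the empty pair of spring clips in the chest, upright on its long edge and centred across the clips. Leave the multimeter, contactor, tape roll and screwdriver where they lie.

Things in the scene. Friction and masses are not known exactly. Their poses are not given: they have to be found in the camera images.
- chest: grey steel chest fixed to the bench, 230 mm (x) by 250 mm (y), rim 115 mm high, 5 mm walls. Origin: centre of underside; z up, x from its front to the hinge side. Two clip rails lie along x at y = ±45 mm, tops 12 mm high: the clips at x = +52 mm hold another cover (top edge 112 mm high, handle to +x), those at x = -42 mm are empty. Struts run by the side walls, y = ±112 mm.
- lid (a joint): lid angle, rad: 0 shut, grows as its front edge rises, stop at 1.6. The lid weighs about 0.9 kg (varies); two gas struts carry part of it: below a balance point (about 0.75 to 1.05) it falls shut, above it they push it to the stop and hold it there. About 4 N at the handle starts it.
- lid_handle (a point): middle of the lid's bow handle: a round bar 12 mm thick, 98 mm free length along the chest's y, axis 40 mm above the lid's top face. It rides with the lid: shut, 205 mm in front of and 46 mm above the hinge axis; open, on the outer side, towards the chest's +x. The lid's front edge is 235 mm from the hinge.
- lid_hinge (a point): middle of the hinge axis, on the chest's +x rim, 115 mm high; the axis runs along the chest's y; axes as the chest's.
- slot (a point): seat in the empty clips: on the rail tops, midway between the two clips (90 mm apart along y) and their jaws; axes as the chest's. The cover's long edge goes along y, faces along x, either way round. Each clip has two sprung rolled jaws, 33 mm high, 6 mm apart: the cover's lower edge catches on them 30 mm above the rail; some 5 to 12 N beyond its weight press it in, and it then stands by itself.
- cover: loose white steel cover with hemmed, half-round long edges, 140 mm (its x) by 100 mm (its y) by 10 mm (its z), about 0.35 kg, with a bow handle on its face. Origin: centre of its back face; z points out of the face with the handle. It starts flat on the bench, handle up.
- cover_grip (a point): middle of the cover's handle bar, 40 mm out from the cover's back face; bar 80 mm along the cover's x, 12 mm along y, 10 mm along z, 25 mm clear of the face; axes as the cover's.
- cover_mid (a point): centre of the cover's 10 mm plate; axes as the cover's.
- easel: aluminium easel fixed to the bench, base 120 by 130 mm. Origin: centre of underside; z up. Its board slopes at 45 degrees, rising towards the easel's +x, 130 mm wide along y and only 62 mm long up the slope, so the upper part of a leaning cover stands free of it on both faces. The sloping face looks to -x and up.
- easel_seat (a point): middle of the inner corner where the easel's sloping face meets its ledge, 30 mm high; axes as the easel's. The ledge stands 14 mm out from the face, square to it: a cover lies with its back on the face and its lower long edge on the ledge.
- multimeter: yellow multimeter lying flat, 165 by 82 by 38 mm; origin: centre of its underside.
- contactor: grey and black contactor, 85 by 45 by 84 mm high; origin: centre of its underside.
- tape_roll: black roll of tape lying flat, 68 mm across, 19 mm high; origin: centre of its underside.
- screwdriver: red-handled screwdriver lying flat, 190 mm long along its x, 26 mm thick; origin: under its middle.
Mind the look-alikes: they are no part of the job. Leave any orange look-alike of the cover alone.

How it is judged:
On the way, in this order (a step that is already met when the one before it is completed fails the run):
1. the lid stands open on its struts with the fingers off the chest (value of joint lid above 1.45 rad and contact force between the fingers and chest below 0.2 N), for 0.3 s.
2. the cover leans back on the easel, let go (angle between cover's own z axis and vertical between 0.6 and 0.97 rad and distance between cover_mid and easel_seat below 0.08 m and contact force between the fingers and cover below 0.2 N and linear speed of cover below 0.02 m/s), for 0.3 s.
At the end, for the whole second after the job is handed in: The lid stands open on its struts (above 1.45 rad). The cover stands released and at rest in the empty clips, on its long edge, within 4 mm of fully home on the rails, within 6 mm of the clips' middle, within 15 mm of centred along the slot, square and upright within 0.1 rad (value of joint lid above 1.45 rad and x of cover_mid in the frame of slot between -0.006 and 0.006 m and y of cover_mid in the frame of slot between -0.015 and 0.015 m and z of cover_mid in the frame of slot between 0.045 and 0.054 m and angle between the z axis of cover and the x axis of chest, either way round below 0.1 rad and linear speed of cover below 0.02 m/s and contact force between the fingers and cover below 0.1 N); the robot touches nothing.
It fails at once if the multimeter is shifted by more than 30 mm (distance of multimeter from where it was at the start of the episode above 0.03 m).
It fails at once if the contactor is shifted by more than 30 mm (distance of contactor from where it was at the start of the episode above 0.03 m).
It fails at once if the tape roll is shifted by more than 30 mm (distance of tape_roll from where it was at the start of the episode above 0.03 m).
It fails at once if the screwdriver is shifted by more than 30 mm (distance of screwdriver from where it was at the start of the episode above 0.03 m).
It also fails if it takes over 72 s, if anything falls off the work surface, if the arm or the gripper's body presses on something with over 40 N, if the wrist force passes 120 N, or if a joint passes its speed limit or range.

## Working session

There is one attempt and no reset: what is moved stays moved. The work goes in short steps, Python scripts to look and compute and a tool call to move; the robot and the scene stay as the last step left them, time stands still between calls to the robot, and variables do not carry over. Pictures are saved under pics/ and viewed, at most 10 in all, crops included, and the job is handed in when it is done.

Besides the shell and the picture viewer there is one more tool, called after ">>>" by a JSON object that holds its "op" and its "data". carry_out: Moves the arm, as the interface text tells. Its arguments: {"type":"object","properties":{"deltas":{"type":"string"}},"required":["deltas"]}

```bash
ls; mkdir -p pics
python3 - <<'E'
from bench import sensors, vision, ctrl
import cv2,numpy as np
np.set_printoptions(precision=4,suppress=True)
o=sensors.get_obs();print(o['time_s'],o['eef_pos'],o['eef_rot'],o['wrist_force'])
for n in("scene","side"):
    im=vision.camera(n);cv2.imwrite(f"pics/{n}0.png",im);m=vision.camera_model(n);print(n,m['K'],m['extrinsics'])
print(vision.camera_model("wrist"))
E
```

```text
pics
0.0 [ 0.2179 -0.5315  0.2304] [-0.0009  0.9812  0.1932  0.    ] [-0.1324  0.5366 -0.0357]
scene [[505.2802   0.     318.3822]
 [  0.     505.2802 239.2685]
 [  0.       0.       1.    ]] [[ 0.2124  0.9771 -0.0117 -0.0814]
 [ 0.5885 -0.1375 -0.7967 -0.1809]
 [-0.7801  0.1624 -0.6043  1.5147]
 [ 0.      0.      0.      1.    ]]
side [[490.8669   0.     324.2922]
 [  0.     490.8669 247.5105]
 [  0.       0.       1.    ]] [[-0.7363 -0.6764 -0.0177  0.3282]
 [-0.4457  0.5044 -0.7395  0.3039]
 [ 0.5092 -0.5366 -0.6729  0.9314]
 [ 0.      0.      0.      1.    ]]
{'K': array([[335.5941,   0.    , 317.7924],
       [  0.    , 335.5941, 239.9103],
       [  0.    ,   0.    ,   1.    ]]), 'hand_eye': array([[-0.0007, -0.9614, -0.2753,  0.0704],
       [ 1.    , -0.0008,  0.0005, -0.0001],
       [-0.0007, -0.2753,  0.9614, -0.1425],
       [ 0.    ,  0.    ,  0.    ,  1.    ]])}
```

View pics/scene0.png

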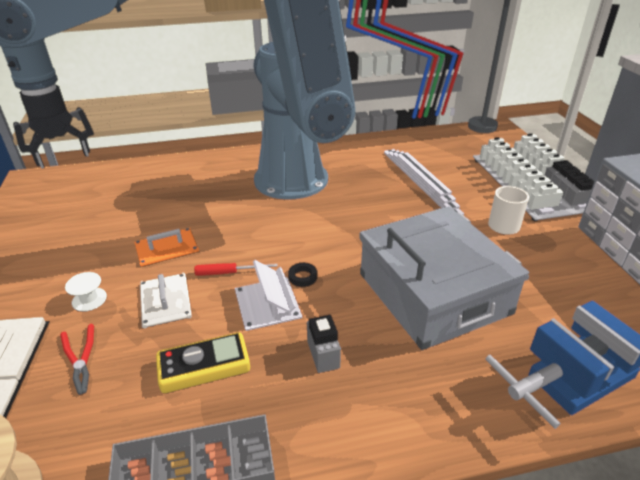

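View pics/side0.png

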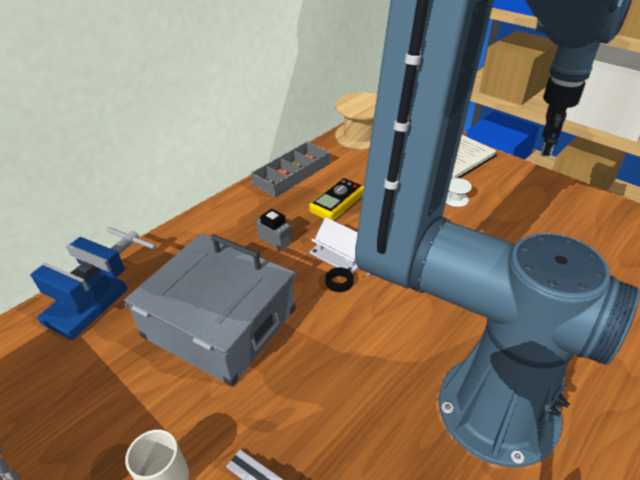

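Candidates for the cover: the white plate with a handle at scene (165,300), the orange look-alike at (167,245, not it), the easel's white/grey board at (270,285), and the white spool at (86,291). By the description (white, flat, handle up) I choose (165,300). The chest is at (440,275), with its handle on the -y side. I'll check this in a close crop.

Run:
```python
import cv2,numpy as np
a=cv2.imread('pics/scene0.png');b=cv2.imread('pics/side0.png')
A=cv2.resize(a[205:345,125:325],None,fx=4,fy=4,interpolation=cv2.INTER_CUBIC)[:, :] 
B=cv2.resize(a[200:350,350:535],None,fx=4,fy=4,interpolation=cv2.INTER_CUBIC)
cv2.imwrite('pics/c1.png',A);cv2.imwrite('pics/c2.png',B);print(A.shape,B.shape)
```

```text
(560, 800, 3) (600, 740, 3)
```

View pics/c1.png

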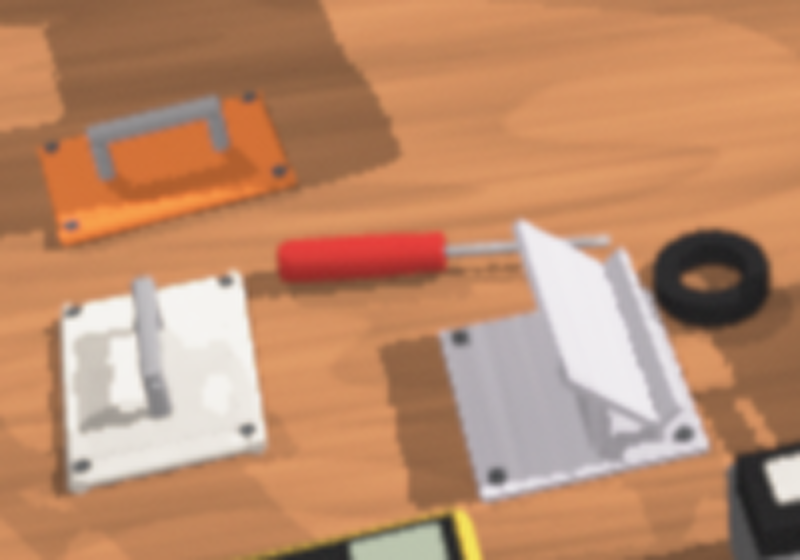

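View pics/c2.png

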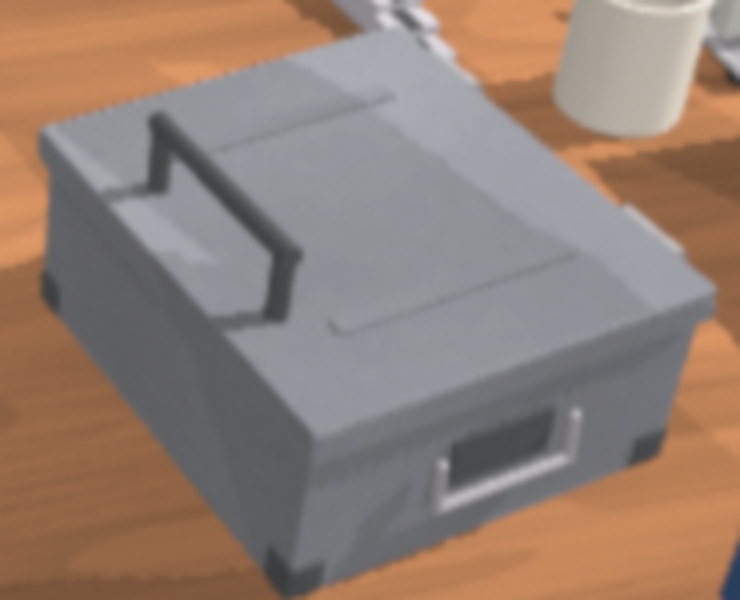

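The crop confirms the white cover (handle running along the image vertical), the easel with its board rising to image left and ledge on the right, and the chest lid with its handle on the left. Casting these corners now.

```bash
cat > h.py <<'E'
from bench import sensors, vision, ctrl
import cv2,numpy as np
from scipy.spatial.transform import Rotation as R
np.set_printoptions(precision=4,suppress=True)
def rotm(q): return R.from_quat([q[1],q[2],q[3],q[0]])
def pose(o=None):
    o=o or sensors.get_obs(); return np.array(o['eef_pos']),rotm(o['eef_rot'])
def cast(name,px,z,wp=None):
    m=vision.camera_model(name);px=np.atleast_2d(np.array(px,float))
    d=np.c_[px,np.ones(len(px))]@np.linalg.inv(m['K']).T
    if name=='wrist':
        p,r=wp;T=np.eye(4);T[:3,:3]=r.as_matrix();T[:3,3]=p;E=T@m['hand_eye']
    else: E=np.linalg.inv(m['extrinsics'])
    d=d@E[:3,:3].T;c=E[:3,3]
    return c+d*((z-c[2])/d[:,2])[:,None]
def proj(name,P,wp=None):
    m=vision.camera_model(name);P=np.atleast_2d(P)
    if name=='wrist':
        p,r=wp;T=np.eye(4);T[:3,:3]=r.as_matrix();T[:3,3]=p;E=np.linalg.inv(T@m['hand_eye'])
    else:E=m['extrinsics']
    c=P@E[:3,:3].T+E[:3,3];u=c@m['K'].T;return u[:,:2]/u[:,2:]
def delta(P,Rt,o=None):
    p,r=pose(o);return r.inv().apply(np.array(P)-p)*1000,(r.inv()*Rt).as_rotvec()
E
python3 - <<'E'
from h import *
A=lambda l:np.array(l)/4+[125,205]-.4
B=lambda l:np.array(l)/4+[350,200]-.4
def show(n,P):
    e=np.diff(np.r_[P,P[:1]],axis=0);print(n);print(P[:,:2]);print('mid',P.mean(0)[:2],'len',np.linalg.norm(e,axis=1),'ang',np.degrees(np.arctan2(e[:,1],e[:,0])))
show('cover',cast('scene',A([(62,308),(240,274),(265,438),(71,483)]),.010))
show('coverbar',cast('scene',A([(145,282),(157,385)]),.045))
show('lid',cast('scene',B([(42,130),(400,30),(715,290),(315,440)]),.121))
show('handle',cast('scene',B([(158,118),(298,255)]),.164))
show('easelbase',cast('scene',A([(440,330),(484,495),(710,447)]),.004))
show('boardtop',cast('scene',A([(520,222),(573,382)]),.07))
show('shiftface',cast('scene',A([(610,262),(658,425)]),.03))
show('foot',cast('scene',B([(48,300),(290,595),(655,458)]),.0))
E
```

```text
cover
[[ 0.3869 -0.4123]
 [ 0.3798 -0.3138]
 [ 0.5164 -0.3018]
 [ 0.5267 -0.3994]]
mid [ 0.4524 -0.3568] len [0.0987 0.1371 0.0981 0.1404] ang [  94.1422    5.0298  -83.9811 -174.7141]
coverbar
[[ 0.4174 -0.359 ]
 [ 0.5017 -0.3505]]
mid [ 0.4596 -0.3548] len [0.0847 0.0847] ang [   5.7791 -174.2209]
lid
[[0.4628 0.0765]
 [0.4161 0.3043]
 [0.6634 0.3583]
 [0.7157 0.1307]]
mid [0.5645 0.2174] len [0.2325 0.2531 0.2336 0.2586] ang [ 101.5655   12.3211  -77.0623 -167.921 ]
handle
[[0.5221 0.119 ]
 [0.64   0.1475]]
mid [0.5811 0.1332] len [0.1213 0.1213] ang [  13.5852 -166.4148]
easelbase
[[ 0.4467 -0.2056]
 [ 0.5764 -0.194 ]
 [ 0.5691 -0.0752]]
mid [ 0.5307 -0.1582] len [0.1303 0.119  0.1788] ang [   5.1159   93.5511 -133.187 ]
boardtop
[[ 0.4433 -0.1545]
 [ 0.5737 -0.1431]]
mid [ 0.5085 -0.1488] len [0.1309 0.1309] ang [   5.0096 -174.9904]
shiftface
[[ 0.4407 -0.1071]
 [ 0.5729 -0.1021]]
mid [ 0.5068 -0.1046] len [0.1322 0.1322] ang [   2.1395 -177.8605]
foot
[[0.4655 0.0841]
 [0.7026 0.1384]
 [0.6579 0.3588]]
mid [0.6087 0.1938] len [0.2432 0.2249 0.3353] ang [  12.8908  101.4535 -125.0102]
```

```bash
cat >> h.py <<'E'
def down(yaw): # tool z down, tool x at yaw (deg) in world
    return R.from_matrix(np.array([[np.cos(np.radians(yaw)),np.sin(np.radians(yaw)),0],[np.sin(np.radians(yaw)),-np.cos(np.radians(yaw)),0],[0,0,-1]]).T.T)
E
python3 - <<'E'
from h import *
print(down(22.3).as_matrix(),pose()[1].as_matrix())
print(delta([.582,.132,.33],down(12.3)))
E
```

```text
[[ 0.9252  0.3795  0.    ]
 [ 0.3795 -0.9252  0.    ]
 [ 0.      0.     -1.    ]] [[ 0.9254  0.3791 -0.0003]
 [ 0.3791 -0.9254  0.0015]
 [ 0.0003 -0.0015 -1.    ]]
(array([ 588.5118, -476.1881,  -98.6281]), array([-0.0015, -0.0002,  0.1741]))
```

>>> {"op": "carry_out", "data": {"deltas": "0 0 -60 0 0 0 0; 50 -40 -99 0 0 0.02 0; 98 -80 -99 0 0 0.05 0; 147 -119 -99 0 0 0.08 0; 196 -158 -99 0 0 0.1 0; 245 -198 -99 0 0 0.12 0; 294 -238 -99 0 0 0.15 0; 343 -278 -99 0 0 0.174 0; 392 -317 -99 0 0 0.174 0; 441 -357 -99 0 0 0.174 0; 490 -397 -99 0 0 0.174 0; 588 -476 -99 0 0 0.174 0"}}

```text
time_s: 1.6
eef_pos: [0.5444, 0.0647, 0.3301]
eef_rot: [0.0, 0.994, 0.107, -0.0]
wrist_force: [1.5, -0.4, -0.2]
opening: 0.999
grasp_force: 0.0
```

>>> {"op": "carry_out", "data": {"deltas": "49 -40 0 0 0 0 0.5; 49 -40 0 0 0 0 0.5; 49 -40 0 0 0 0 0.5"}}

```text
time_s: 1.98
eef_pos: [0.5828, 0.1121, 0.3294]
eef_rot: [0.0, 0.994, 0.108, -0.001]
wrist_force: [-0.8, -0.1, -0.0]
opening: 0.502
grasp_force: 0.0
```

Run:
```python
from h import *
o=sensors.get_obs();wp=pose(o);im=vision.camera('wrist');cv2.imwrite('pics/w1.png',im)
print(o['time_s'],wp[0],wp[1].as_matrix(),o['opening'])
c=np.array([.5635,.219]);ux=np.array([np.cos(np.radians(102.3)),np.sin(np.radians(102.3))]);uy=np.array([-ux[1],ux[0]])
print(proj('wrist',[[*(c-.09*ux+s*.05*uy),.161] for s in(-1,0,1)],wp))
print(delta([.582,.132,.33],down(12.3),o))
```

```text
1.975 [0.5828 0.1121 0.3294] [[ 0.9769  0.2139 -0.0018]
 [ 0.2139 -0.9769 -0.0004]
 [-0.0019  0.     -1.    ]] 0.5019331011776129
[[297.2859 162.3916]
 [298.1708 216.6223]
 [298.9816 266.3139]]
(array([  3.5139, -19.6119,  -0.5855]), array([0.    , 0.0019, 0.0009]))
```

View pics/w1.png

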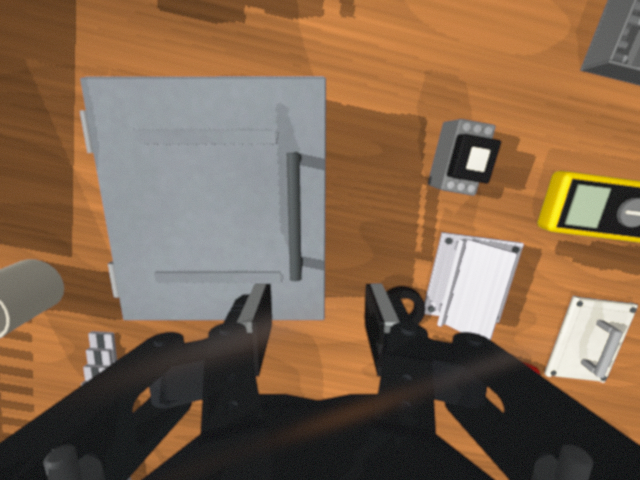

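The wrist view shows the lid bar from (294,152) to (295,279), the easel at (475,285) and the cover at (595,340). I'll measure these by ray casting and work out the grasp.

Run:
```python
from h import *
o=sensors.get_obs();wp=(np.array([.5828,.1121,.3294]),pose(o)[1])
b=cast('wrist',[(294,152),(295,279)],.161,wp);print(b,b.mean(0))
l=cast('wrist',[(82,77),(326,77),(325,319),(122,320)],.121,wp);print(l,l.mean(0));e=np.diff(l,axis=0);print(np.degrees(np.arctan2(e[:,1],e[:,0])))
print('cover',cast('wrist',[(574,298),(636,304),(601,381),(546,376)],.01,wp))
print('easel',cast('wrist',[(447,234),(522,243),(493,339)],.004,wp))
T=b.mean(0);T[2]=.142;print(delta(T,down(12.3),o))
```

```text
[[0.64   0.1463 0.161 ]
 [0.52   0.1217 0.161 ]] [0.58  0.134 0.161]
[[0.6636 0.3598 0.121 ]
 [0.713  0.1323 0.121 ]
 [0.4612 0.0771 0.121 ]
 [0.4098 0.3083 0.121 ]] [0.5619 0.2194 0.121 ]
[ -77.7469 -167.628   102.5312]
cover [[ 0.5149 -0.2981  0.01  ]
 [ 0.5255 -0.3942  0.01  ]
 [ 0.386  -0.4031  0.01  ]
 [ 0.3761 -0.3116  0.01  ]]
easel [[ 0.5686 -0.082   0.004 ]
 [ 0.5788 -0.193   0.004 ]
 [ 0.4195 -0.2078  0.004 ]]
(array([  2.3648, -22.6641, 187.9526]), array([ 0.0002,  0.001 , -0.0003]))
```

>>> {"op": "carry_out", "data": {"deltas": "2 -22 40 0 0 0 0.5; 2 -22 80 0 0 0 0.5; 2 -22 120 0 0 0 0.5; 2 -22 155 0 0 0 0.5; 2 -22 180 0 0 0 0.5; 2 -22 188 0 0 0 0.5; 2 -22 188 0 0 0 0.7; 2 -22 188 0 0 0 0.95; 2 -22 188 0 0 0 1; 2 -22 188 0 0 0 1; 2 -22 188 0 0 0 1"}}

```text
time_s: 3.4
eef_pos: [0.5811, 0.1347, 0.1441]
eef_rot: [-0.0, 0.994, 0.107, 0.001]
wrist_force: [-3.6, 3.6, 6.2]
opening: 0.115
grasp_force: 58.9
```

>>> {"op": "carry_out", "data": {"deltas": "0 -6 -20 0 0 0 1; 0 -13 -40 0 0 0 1; 0 -23 -59 0 0 0 1; 0 -34 -76 0 0 0 1; 0 -47 -93 0 0 0 1; 0 -62 -108 0 0 0 1; 0 -62 -108 0 0 0 1"}}

```text
time_s: 4.28
eef_pos: [0.5681, 0.1941, 0.254]
eef_rot: [0.002, 0.994, 0.107, 0.002]
wrist_force: [0.0, -8.1, 6.3]
opening: 0.115
grasp_force: 59.4
```

>>> {"op": "carry_out", "data": {"deltas": "0 -16 -13 0 0 0 1; 0 -33 -25 0 0 0 1; 0 -52 -35 0 0 0 1; 0 -71 -44 0 0 0 1; 0 -91 -50 0 0 0 1; 0 -112 -54 0 0 0 1; 0 -133 -56 0 0 0 1; 0 -154 -56 0 0 0 1; 0 -175 -54 0 0 0 1; 0 -175 -54 0 0 0 1"}}

```text
time_s: 5.52
eef_pos: [0.5302, 0.3682, 0.3068]
eef_rot: [-0.001, 0.994, 0.108, 0.002]
wrist_force: [2.5, 2.7, 6.9]
opening: 0.112
grasp_force: 66.5
```

Run:
```python
from h import *
o=sensors.get_obs();im=vision.camera('scene');cv2.imwrite('pics/s2.png',np.hstack([im[80:380,250:570],vision.camera('side')[80:380,80:400]]))
print(o['eef_pos'],o['wrist_force'],o['torque'],o['opening'],o['q'])
```

```text
[0.5302 0.3682 0.3068] [2.4722 2.6693 6.8637] [ 0.2254 -0.3962  0.025 ] 0.11162801018874084 [0.423  0.2841 1.3312 0.0011 1.5211 1.7767]
```

View pics/s2.png

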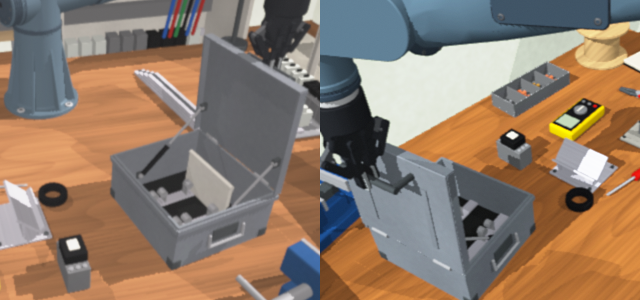

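>>> {"op": "carry_out", "data": {"deltas": "0 -8 2 0 0 0 0.8; 0 -15 2 0 0 0 0.65; 0 -20 2 0 0 0 0.6; 0 -20 0 0 0 0 0.6; 0 -20 -30 0 0 0 0.6; 0 -20 -65 0 0 0 0.6; 0 -20 -110 0 0 0 0.6; 0 -20 -110 0 0 0 0.6; 0 -20 -110 0 0 0 0.6; 0 -20 -110 0 0 0 0.6"}}

```text
time_s: 6.88
eef_pos: [0.5252, 0.3847, 0.412]
eef_rot: [0.001, 0.994, 0.107, -0.002]
wrist_force: [-0.2, -0.1, -0.1]
opening: 0.403
grasp_force: 0.0
```

Run:
```python
from h import *
o=sensors.get_obs();print(o['q'],o['opening'])
# to cover hover ; bar along cover x (5 deg) -> tool y at 95/-85 => tool x at 5deg
print(delta([.4524,-.355,.42],down(5),o))
# easel to measure; yaw estimates
```

```text
[ 0.4503  0.2773  1.1363 -0.0001  1.7318  1.8065] 0.4033180595531771
(array([-228.6619,  707.2737,   -6.4317]), array([0.0012, 0.0037, 0.1273]))
```

>>> {"op": "carry_out", "data": {"deltas": "-20 55 0 0 0 0.02 0; -40 110 0 0 0 0.04 0; -60 165 0 0 0 0.06 0; -80 220 0 0 0 0.08 0; -100 275 0 0 0 0.1 0; -120 330 0 0 0 0.12 0; -135 385 0 0 0 0.127 0; -150 440 0 0 0 0.127 0; -165 495 20 0 0 0.127 0; -180 550 40 0 0 0.127 0; -190 600 50 0 0 0.127 0; -190 600 50 0 0 0.127 0"}}

```text
time_s: 8.38
eef_pos: [0.4664, -0.2441, 0.3611]
eef_rot: [-0.002, 0.999, 0.041, -0.002]
wrist_force: [0.3, 1.2, -0.6]
opening: 0.998
grasp_force: 0.0
```

>>> {"op": "carry_out", "data": {"deltas": "0 0 0 0 0 0 0; 0 0 0 0 0 0 0; 0 0 0 0 0 0 0; 0 0 0 0 0 0 0"}}

```text
time_s: 8.88
eef_pos: [0.4682, -0.2409, 0.3647]
eef_rot: [0.0, 0.999, 0.045, 0.0]
wrist_force: [-0.8, -0.1, -0.1]
opening: 1.002
grasp_force: 0.0
```

Run:
```python
from h import *
o=sensors.get_obs();wp=pose(o);im=vision.camera('wrist');cv2.imwrite('pics/w2.png',im);s=vision.camera('scene');cv2.imwrite('pics/s3.png',s)
np.save('w2.npy',np.r_[wp[0],wp[1].as_quat()])
print(o['time_s'],wp[0],wp[1].as_matrix(),o['q'])
```

```text
8.875 [ 0.4682 -0.2409  0.3647] [[ 0.996   0.0889  0.0005]
 [ 0.0889 -0.996  -0.0004]
 [ 0.0005  0.0005 -1.    ]] [-0.7008 -0.0095  1.5463  0.      1.604   0.781 ]
```

View pics/w2.png

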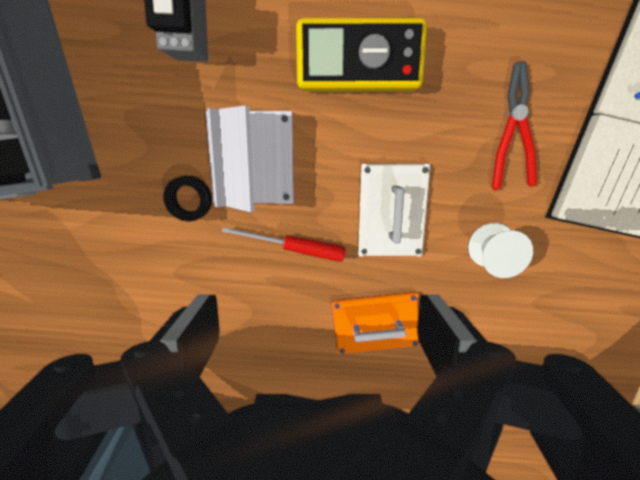

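Run:
```python
from h import *
a=np.load('w2.npy');wp=(a[:3],R.from_quat(a[3:]))
im=cv2.imread('pics/w2.png');m=((im.min(2)>150)&(np.ptp(im.astype(int),axis=2)<45)).astype(np.uint8)
m[:, :340]=0;m[:,445:]=0;m[:150]=0;m[270:]=0
m=cv2.morphologyEx(m,cv2.MORPH_CLOSE,np.ones((5,5)))
c=max(cv2.findContours(m,0,2)[0],key=cv2.contourArea);r=cv2.minAreaRect(cv2.convexHull(c));b=cv2.boxPoints(r);print(r,b)
P=cast('wrist',b,.008,wp);e=np.diff(P,axis=0);print(P,P.mean(0),np.linalg.norm(e,axis=1),np.degrees(np.arctan2(e[:,1],e[:,0])))
bar=cast('wrist',[(400,187),(397,240)],.045,wp);print('bar',bar,bar.mean(0))
print('corners',cast('wrist',[(361,164),(430,164),(424,256),(359,256)],.01,wp).mean(0))
print('top',cast('wrist',[(247,106),(252,211)],.074,wp))
print('seat',cast('wrist',[(221,108),(226,208)],.030,wp))
print('ledge',cast('wrist',[(207,110),(213,207)],.040,wp))
print('base',cast('wrist',[(293,111),(293,205)],.004,wp))
```

```text
((393.4999694824219, 209.5), (67.7648696899414, 93.52176666259766), 2.14758563041687) [[357.889  254.9583]
 [361.3936 161.5023]
 [429.1109 164.0417]
 [425.6063 257.4977]]
[[ 0.3773 -0.3122  0.008 ]
 [ 0.5196 -0.3     0.008 ]
 [ 0.5247 -0.3985  0.008 ]
 [ 0.3825 -0.4187  0.008 ]] [ 0.451  -0.3574  0.008 ] [0.1428 0.0987 0.1436] [   4.9045  -87.0299 -171.9178]
bar [[ 0.4918 -0.3521  0.045 ]
 [ 0.4166 -0.3595  0.045 ]] [ 0.4542 -0.3558  0.045 ]
corners [ 0.4507 -0.3569  0.01  ]
top [[ 0.5746 -0.1459  0.074 ]
 [ 0.4466 -0.1564  0.074 ]]
seat [[ 0.5728 -0.1026  0.03  ]
 [ 0.4384 -0.111   0.03  ]]
ledge [[ 0.568  -0.0872  0.04  ]
 [ 0.4403 -0.0954  0.04  ]]
base [[ 0.5797 -0.1962  0.004 ]
 [ 0.4465 -0.2053  0.004 ]]
```

Run:
```python
from h import *
print(delta([.4515,-.356,.021],down(5.4)))
```

```text
(array([-26.8102, 112.8032, 343.5608]), array([ 0.0003, -0.0003, -0.0057]))
```

>>> {"op": "carry_out", "data": {"deltas": "-10 40 40 0 0 -0.005 0.5; -20 80 90 0 0 -0.005 0.5; -27 113 145 0 0 -0.005 0.5; -27 113 200 0 0 -0.005 0.5; -27 113 250 0 0 -0.005 0.5; -27 113 290 0 0 -0.005 0.5; -27 113 325 0 0 -0.005 0.5; -27 113 343 0 0 -0.005 0.5; -27 113 343 0 0 -0.005 0.5; -27 113 343 0 0 -0.005 1; -27 113 343 0 0 -0.005 1; -27 113 343 0 0 -0.005 1"}}

```text
time_s: 10.48
eef_pos: [0.452, -0.3576, 0.0232]
eef_rot: [0.001, 0.999, 0.046, 0.001]
wrist_force: [-0.0, -0.6, 6.6]
opening: 0.122
grasp_force: 59.7
```

>>> {"op": "carry_out", "data": {"deltas": "0 0 0 0 0 0 1; 0 0 0 0 0 0 1; 0 0 -20 0 0 0 1; 0 0 -60 0 0 0 1; 0 0 -120 0 0 0 1; 0 0 -160 0 0 0 1; 0 0 -180 0 0 0 1; 0 0 -180 0 0 0 1"}}

```text
time_s: 11.48
eef_pos: [0.4516, -0.3572, 0.204]
eef_rot: [0.002, 0.999, 0.046, 0.001]
wrist_force: [0.6, -1.0, -4.6]
opening: 0.125
grasp_force: 59.1
```

```bash
cat >> h.py <<'E'
seat=np.array([.508,-.1065,.030]);YE=4.6
h_=np.array([np.cos(np.radians(YE+90)),np.sin(np.radians(YE+90)),0]);n_=(h_+[0,0,1])/2**.5;s_=(-h_+[0,0,1])/2**.5
E
python3 - <<'E'
from h import *
Rt=down(YE)*R.from_rotvec([-np.pi/4,0,0]);print(Rt.as_matrix()[:,2],-n_)
for sm,nm in[(65,120),(60,60),(54,20),(53,3)]:
    print(sm,nm,delta(seat+sm/1e3*s_+(23.2+nm)/1e3*n_,Rt))
E
```

```text
[ 0.0567 -0.7048 -0.7071] [ 0.0567 -0.7048 -0.7071]
65 120 (array([  80.0075, -299.8115,   25.9112]), array([-0.7817, -0.0074,  0.011 ]))
60 60 (array([  79.3985, -261.0949,   72.016 ]), array([-0.7817, -0.0074,  0.011 ]))
54 20 (array([  79.0116, -237.1762,  104.6311]), array([-0.7817, -0.0074,  0.011 ]))
53 3 (array([  78.8361, -225.9108,  117.4006]), array([-0.7817, -0.0074,  0.011 ]))
```

>>> {"op": "carry_out", "data": {"deltas": "10 -40 -20 -0.05 0 0 1; 25 -80 -30 -0.15 0 0 1; 40 -125 -30 -0.27 0 0 1; 50 -170 -25 -0.4 -0.002 0.005 1; 60 -215 -15 -0.53 -0.005 0.008 1; 72 -260 0 -0.65 -0.007 0.01 1; 80 -300 26 -0.782 -0.007 0.011 1; 80 -300 26 -0.782 -0.007 0.011 1; 80 -300 26 -0.782 -0.007 0.011 1"}}

```text
time_s: 12.6
eef_pos: [0.5022, -0.0501, 0.1741]
eef_rot: [0.38, 0.924, 0.039, 0.013]
wrist_force: [0.3, -1.0, -4.2]
opening: 0.124
grasp_force: 59.6
```

Run:
```python
from h import *
Rt=down(YE)*R.from_rotvec([-np.pi/4,0,0])
o=sensors.get_obs();print(o['q'],o['wrist_force'])
for sm,nm in[(60,60),(54,20),(53,3),(51,1)]:
    print(sm,nm,delta(seat+sm/1e3*s_+(23.2+nm)/1e3*n_,Rt,o))
im=vision.camera('scene');cv2.imwrite('pics/s4.png',np.hstack([cv2.resize(im[150:350,150:400],None,fx=1.6,fy=1.6),cv2.resize(vision.camera('side')[130:330,200:450],None,fx=1.6,fy=1.6)]))
```

```text
[ 0.1134  0.2413  1.8708 -0.8468  1.22    1.9861] [ 0.3306 -1.0019 -4.2307]
60 60 (array([ 1.3993, -1.4974, 58.787 ]), array([-0.0044,  0.0026,  0.0046]))
54 20 (array([ 1.5315, -7.3226, 98.8126]), array([-0.0044,  0.0026,  0.0046]))
53 3 (array([  1.5804,  -8.2484, 115.8167]), array([-0.0044,  0.0026,  0.0046]))
51 1 (array([  1.5949, -10.2396, 117.8254]), array([-0.0044,  0.0026,  0.0046]))
```

View pics/s4.png

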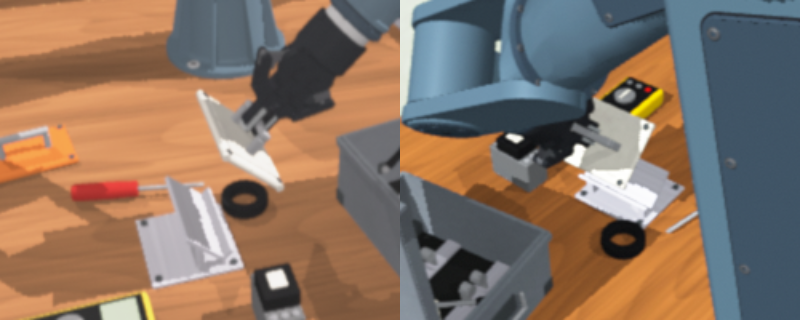

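>>> {"op": "carry_out", "data": {"deltas": "1 0 30 0 0 0 1; 2 -1 60 -0.004 0.002 0.004 1; 2 -5 85 -0.004 0.002 0.004 1; 2 -6 105 -0.004 0.002 0.004 1; 2 -7 114 -0.004 0.002 0.004 1; 2 -7 118 -0.004 0.002 0.004 1; 2 -7 118 -0.004 0.002 0.004 1"}}

```text
time_s: 13.58
eef_pos: [0.5114, -0.1281, 0.0873]
eef_rot: [0.383, 0.923, 0.036, 0.017]
wrist_force: [1.7, 0.1, -3.6]
opening: 0.122
grasp_force: 59.6
```

>>> {"op": "carry_out", "data": {"deltas": "0 -2 1 0 0 0 1; 0 -3 2 0 0 0 1; 0 -4 3 0 0 0 1; 0 -4 3 0 0 0 1"}}

```text
time_s: 14.08
eef_pos: [0.5117, -0.1274, 0.0858]
eef_rot: [0.385, 0.922, 0.035, 0.017]
wrist_force: [-11.7, 11.2, 23.3]
opening: 0.127
grasp_force: 63.2
```

>>> {"op": "carry_out", "data": {"deltas": "0 1 -2 0 0 0 1; 0 1 -2 0 0 0 0.7; 0 1 -2 0 0 0 0.5; 0 1 -2 0 0 0 0.5; 0 1 -20 0 0 0 0.5; 0 1 -55 0 0 0 0.5; 0 1 -100 0 0 0 0.5; 0 1 -140 0 0 0 0.5; 0 1 -140 0 0 0 0.5; 0 1 -140 0 0 0 0.5; 0 1 -140 0 0 0 0.5"}}

```text
time_s: 15.45
eef_pos: [0.502, -0.0302, 0.1802]
eef_rot: [0.383, 0.923, 0.036, 0.015]
wrist_force: [-1.0, -0.2, -0.4]
opening: 0.5
grasp_force: 0.0
```

Run:
```python
from h import *
o=sensors.get_obs();wp=pose(o);im=vision.camera('wrist');cv2.imwrite('pics/w5.png',im);np.save('w5.npy',np.r_[wp[0],wp[1].as_quat()])
s=vision.camera('scene');cv2.imwrite('pics/s5.png',s)
a=cv2.resize(s[200:350,180:380],(400,300),interpolation=cv2.INTER_CUBIC)
cv2.imwrite('pics/m5.png',np.hstack([im[:450],np.zeros((450,0,3),np.uint8)])[:, :] if 0 else np.vstack([im[0:300],np.hstack([a,np.zeros((300,240,3),np.uint8)])]))
print(wp[0],o['q'])
```

```text
[ 0.502  -0.0302  0.1802] [ 0.1547  0.2471  1.851  -0.8355  1.2573  2.008 ]
```

View pics/m5.png

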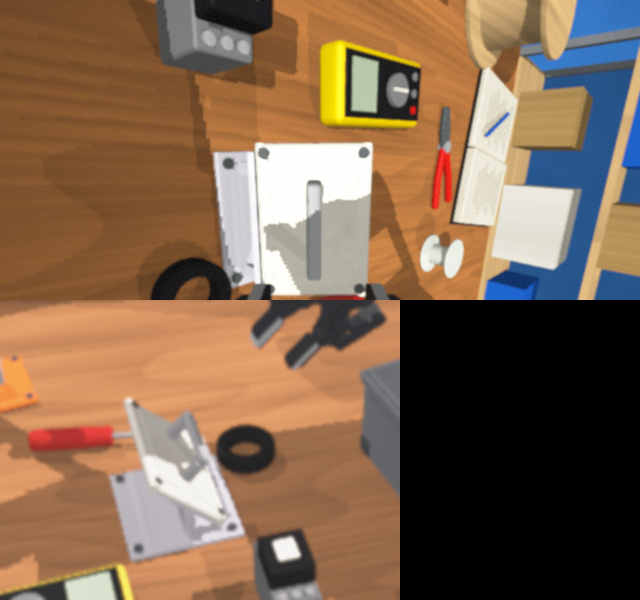

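Run:
```python
from h import *
a=np.load('w5.npy');wp=(a[:3],R.from_quat(a[3:]))
pc=np.array([.5117,-.1274,.0858])
def castpl(px,p0,n):
    A=cast('wrist',px,.0,wp);B=cast('wrist',px,.1,wp);d=B-A;return A+d*(((p0-A)@n)/(d@n))[:,None]
front=pc-.0132*n_
P=castpl([(257,143),(373,143),(370,296),(261,297)],front,n_)
xe=np.cross(s_,n_);
print('corner s,x rel to seat',[((p-seat)@s_*1e3,(p-seat)@xe*1e3) for p in P])
up=pc-.0182*n_+.05*s_;print('edge mid pred',up,'meas s',(up-seat)@s_,(P[1]+P[2])/2-.005*n_, xe)
yaw=np.degrees(np.arctan2(*( (P[1]-P[2])[[1,0]])));print(yaw)
# regrasp: tool z=-s, tilt +45
Rt=down(YE)*R.from_rotvec([np.pi/4,0,0]);print(Rt.as_matrix()[:,2],-s_)
for k in(120,40,-28): print(k,up+k/1e3*s_,delta(up+k/1e3*s_,Rt))
print(delta(up+np.array([0,-.05,.22]),down(YE)))
```

```text
corner s,x rel to seat [(np.float64(1.4727509365386353), np.float64(-70.88280291899507)), (np.float64(98.30681389537237), np.float64(-70.67018998482531)), (np.float64(101.52758751073794), np.float64(69.05799815134577)), (np.float64(-2.1041731965677704), np.float64(69.80346924013247))]
edge mid pred [ 0.5156 -0.1755  0.1083] meas s 0.10439731072205413 [ 0.5141 -0.1724  0.1051] [-0.9968 -0.0802  0.    ]
5.533781688965707
[-0.0567  0.7048 -0.7071] [-0.0567  0.7048 -0.7071]
120 [ 0.5224 -0.26    0.1931] (array([  2.2877, 172.0667, 154.1661]), array([ 1.5716,  0.0001, -0.0029]))
40 [ 0.5178 -0.2037  0.1366] (array([  2.146 ,  92.0668, 154.1058]), array([ 1.5716,  0.0001, -0.0029]))
-28 [ 0.514  -0.1557  0.0885] (array([  2.0255,  24.067 , 154.0545]), array([ 1.5716,  0.0001, -0.0029]))
(array([ -1.83  , 242.9697,  33.9055]), array([ 0.7862,  0.0011, -0.0024]))
```

>>> {"op": "carry_out", "data": {"deltas": "0 40 -40 0 0 0 0.4; 0 80 -60 0.1 0 0 0.4; 0 120 -50 0.25 0 0 0.4; 0 165 -30 0.4 0 0 0.4; 0 205 0 0.55 0 0 0.4; -2 243 34 0.7 0 -0.002 0.4; -1 243 60 0.85 0 -0.002 0.4; 0 235 95 1 0 -0.003 0.4; 0 220 130 1.15 0 -0.003 0.4; 2 200 154 1.3 0 -0.003 0.4; 2 190 154 1.45 0 -0.003 0.4; 2 180 154 1.5716 0 -0.003 0.4"}}

```text
time_s: 17.05
eef_pos: [0.5225, -0.2657, 0.1981]
eef_rot: [-0.385, 0.922, 0.037, -0.015]
wrist_force: [0.1, -0.2, -0.1]
opening: 0.597
grasp_force: 0.0
```

>>> {"op": "carry_out", "data": {"deltas": "0 0 0 0 0 0 0.4; 0 0 0 0 0 0 0.4"}}

```text
time_s: 17.3
eef_pos: [0.5235, -0.2651, 0.2]
eef_rot: [-0.381, 0.924, 0.038, -0.015]
wrist_force: [0.5, -0.6, 1.4]
opening: 0.601
grasp_force: 0.0
```

Run:
```python
from h import *
o=sensors.get_obs();wp=pose(o);im=vision.camera('wrist');cv2.imwrite('pics/w6.png',im);print(wp[0],o['q'],o['opening'],o['time_s'])
Rt=down(5)*R.from_rotvec([np.pi/4,0,0])
up=seat+.101*s_+.005*n_
for e in(.0,.0025):
  for k in(60,-31): print(k,delta(up+k/1e3*s_+e*n_,Rt,o))
```

```text
[ 0.5235 -0.2651  0.2   ] [-0.8972  0.6295  1.2584  0.4326  1.912   0.597 ] 0.6007826112992892 17.3
60 (array([-2.7673,  2.3972, 71.8805]), array([ 0.0021, -0.0056, -0.0028]))
-31 (array([ -2.829 ,   2.2046, 162.8803]), array([ 0.0021, -0.0056, -0.0028]))
60 (array([-2.7619, -0.1028, 71.8752]), array([ 0.0021, -0.0056, -0.0028]))
-31 (array([ -2.8237,  -0.2954, 162.875 ]), array([ 0.0021, -0.0056, -0.0028]))
```

View pics/w6.png

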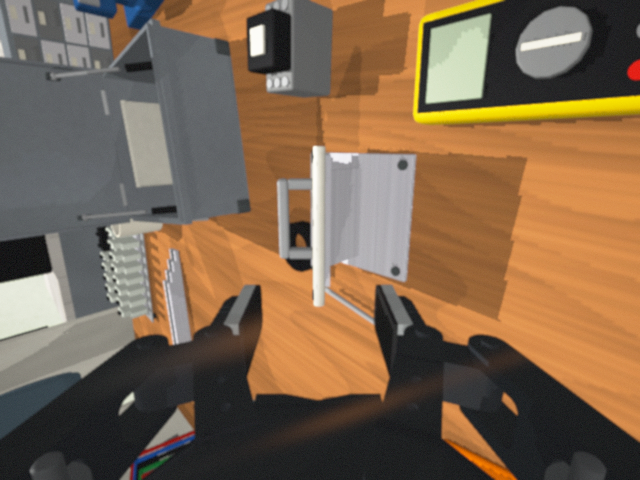

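>>> {"op": "carry_out", "data": {"deltas": "-1 1 35 0.002 -0.005 -0.003 0.4; -3 1 72 0.002 -0.005 -0.003 0.4; -3 1 110 0.002 -0.005 -0.003 0.4; -3 1 135 0.002 -0.005 -0.003 0.4; -3 1 150 0.002 -0.005 -0.003 0.4; -3 1 160 0.002 -0.005 -0.003 0.4; -3 1 162 0.002 -0.005 -0.003 0.4; -3 1 162 0.002 -0.005 -0.003 0.4"}}

```text
time_s: 18.35
eef_pos: [0.5118, -0.1522, 0.0851]
eef_rot: [-0.383, 0.923, 0.04, -0.016]
wrist_force: [-0.8, 0.1, 0.3]
opening: 0.6
grasp_force: 0.0
```

>>> {"op": "carry_out", "data": {"deltas": "0 0 0 0 0 0 0.7; 0 0 0 0 0 0 1; 0 0 0 0 0 0 1; 0 0 0 0 0 0 1; 0 0 0 0 0 0 1"}}

```text
time_s: 18.98
eef_pos: [0.5116, -0.1521, 0.0848]
eef_rot: [-0.383, 0.923, 0.04, -0.016]
wrist_force: [-0.3, -3.6, 3.0]
opening: 0.105
grasp_force: 60.4
```

Run:
```python
from h import *
o=sensors.get_obs()
print(delta(pose(o)[0]+[0,0,.15],down(5),o))
print(delta([.5705,.165,.33],down(12.4),o))
for f,box in(('s5',(420,215,510,300)),('w6',(100,80,185,200))):
    im=cv2.imread(f'pics/{f}.png').astype(int);x0,y0,x1,y1=box;c=im[y0:y1,x0:x1]
    m=((c.min(2)>120)&(c[...,2]-c[...,0]>8)).astype(np.uint8);k=cv2.findContours(m,0,2)[0]
    k=max(k,key=cv2.contourArea);h=cv2.approxPolyDP(cv2.convexHull(k),2,True)[:,0]+[x0,y0];print(f,cv2.contourArea(k),h.tolist())
```

```text
(array([   0.1521, -106.1954, -105.9364]), array([-0.7866, -0.0011, -0.    ]))
(array([  86.4164, -392.9876,   46.9344]), array([-0.7854, -0.0519, -0.1224]))
s5 1504.5 [[440, 230], [482, 265], [477, 287], [469, 289], [456, 285], [441, 270], [436, 258]]
w6 2953.0 [[123, 100], [158, 105], [171, 183], [136, 185], [122, 113]]
```

>>> {"op": "carry_out", "data": {"deltas": "0 -25 -25 0 0 0 1; 0 -65 -65 0 0 0 1; 2 -106 -106 -0.1 0 0 1; 15 -150 -95 -0.22 -0.01 -0.02 1; 28 -190 -75 -0.34 -0.02 -0.04 1; 40 -230 -50 -0.46 -0.03 -0.06 1; 52 -270 -25 -0.58 -0.04 -0.08 1; 64 -310 0 -0.7 -0.05 -0.1 1; 76 -350 25 -0.785 -0.052 -0.122 1; 86 -393 47 -0.785 -0.052 -0.122 1; 86 -393 47 -0.785 -0.052 -0.122 1; 86 -393 47 -0.785 -0.052 -0.122 1"}}

```text
time_s: 20.48
eef_pos: [0.569, 0.1653, 0.3284]
eef_rot: [-0.001, 0.994, 0.108, -0.002]
wrist_force: [0.9, -1.2, -4.8]
opening: 0.104
grasp_force: 59.8
```

Run:
```python
from h import *
o=sensors.get_obs();wp=pose(o);im=vision.camera('wrist');cv2.imwrite('pics/w7.png',im);np.save('w7.npy',np.r_[wp[0],wp[1].as_quat()])
print(wp[0],wp[1].as_matrix(),o['wrist_force'],o['grasp_force'])
c=np.array([.5615,.222]);ux=np.array([np.cos(np.radians(102.4)),np.sin(np.radians(102.4))]);uy=np.array([-ux[1],ux[0]])
pt=lambda x,y,z:[*(c+x*ux+y*uy),z]
print('pred other top',proj('wrist',[pt(.047,-.07,.112),pt(.047,.07,.112),pt(.057,.07,.112),pt(.057,-.07,.112)],wp).tolist())
print('pred rim front',proj('wrist',[pt(-.115,-.125,.115),pt(-.115,.125,.115)],wp).tolist())
print('rails slot clips tops',proj('wrist',[pt(-.042,-.045,.045),pt(-.042,.045,.045)],wp).tolist())
I=im.astype(int);m=((I.min(2)>110)&(I[...,2]-I[...,0]>6)&(np.ptp(I,axis=2)<60)).astype(np.uint8)
for k in cv2.findContours(m,0,2)[0]:
    if cv2.contourArea(k)>150: print(cv2.contourArea(k),cv2.approxPolyDP(cv2.convexHull(k),2,True)[:,0].tolist())
for r in range(80,300,30): print(r,[tuple(I[r,cc]) for cc in range(120,330,15)] if 0 else I[r,100:420:10].mean(1).astype(int).tolist())
```

```text
[0.569  0.1653 0.3284] [[ 0.9765  0.2156 -0.0038]
 [ 0.2156 -0.9765  0.0007]
 [-0.0035 -0.0015 -1.    ]] [ 0.8729 -1.1901 -4.811 ] 59.77302208542824
pred other top [[216.54665093145383, 138.5288880822483], [226.8447971564976, 266.84786025005], [218.07215824073836, 266.84352311689105], [206.77808768281065, 138.52679613386567]]
pred rim front [[378.0597858015471, 79.23024946912466], [367.38233144185256, 311.6803924463132]]
rails slot clips tops [[306.0024167547485, 160.30324488610106], [306.65986971567855, 230.8013799245769]]
180.5 [[462, 339], [465, 337], [513, 352], [517, 357]]
1013.5 [[639, 185], [639, 226], [609, 223], [621, 185]]
475.0 [[523, 144], [541, 148], [533, 170], [515, 166]]
3960.0 [[326, 140], [332, 141], [329, 397], [314, 400], [305, 397], [303, 141]]
3007.5 [[209, 139], [237, 141], [241, 194], [238, 248], [224, 268], [219, 267]]
80 [80, 65, 123, 105, 171, 142, 140, 139, 171, 205, 203, 193, 201, 200, 200, 200, 192, 193, 203, 205, 202, 205, 205, 204, 206, 205, 202, 204, 201, 168, 168, 173]
110 [87, 88, 86, 87, 119, 114, 97, 97, 93, 81, 57, 39, 41, 41, 44, 45, 43, 42, 46,
[... 249 characters left out ...]
162, 185, 167, 154, 105, 56, 58, 54, 59, 58, 96, 254, 251, 181, 62, 59, 89, 150, 129, 129, 124, 130]
200 [88, 86, 85, 89, 87, 93, 145, 93, 94, 98, 187, 43, 220, 157, 149, 39, 44, 46, 44, 40, 43, 255, 251, 174, 37, 41, 89, 153, 138, 132, 137, 137]
230 [89, 89, 86, 89, 94, 93, 156, 98, 94, 94, 155, 179, 237, 157, 246, 239, 173, 199, 200, 191, 176, 254, 250, 175, 198, 201, 86, 154, 128, 131, 122, 123]
260 [88, 86, 92, 99, 100, 97, 91, 107, 97, 87, 85, 37, 228, 127, 225, 243, 122, 42, 45, 40, 41, 254, 250, 158, 40, 39, 91, 152, 135, 139, 136, 124]
290 [91, 90, 99, 97, 103, 94, 95, 139, 92, 91, 101, 98, 103, 98, 107, 246, 147, 35, 30, 90, 153, 255, 250, 151, 135, 104, 95, 155, 133, 132, 129, 122]
```

Run:
```python
from h import *
a=np.load('w7.npy');wp=(a[:3],R.from_quat(a[3:]));I=cv2.imread('pics/w7.png').astype(int)
for r in(180,200,215): print(r,'rim',[(c,I[r,c].tolist()) for c in range(350,376,2)])
for r in(160,180,215,250): print(r,'oth',list(zip(range(198,246,2),I[r,198:246:2].mean(1).astype(int).tolist())))
for r in(150,230,300,390): print(r,'held',list(zip(range(296,342,2),I[r,296:342:2].mean(1).astype(int).tolist())))
```

```text
180 rim [(350, [42, 42, 41]), (352, [38, 41, 42]), (354, [43, 43, 41]), (356, [89, 87, 85]), (358, [93, 91, 86]), (360, [92, 89, 86]), (362, [92, 89, 85]), (364, [93, 89, 86]), (366, [92, 91, 88]), (368, [127, 123, 120]), (370, [161, 154, 149]), (372, [159, 155, 148]), (374, [162, 156, 151])]
200 rim [(350, [41, 41, 41]), (352, [41, 44, 44]), (354, [61, 60, 59]), (356, [95, 93, 90]), (358, [89, 88, 84]), (360, [92, 90, 86]), (362, [92, 89, 87]), (364, [89, 86, 84]), (366, [96, 96, 92]), (368, [143, 137, 133]), (370, [159, 152, 149]), (372, [159, 152, 149]), (374, [158, 153, 148])]
215 rim [(350, [41, 43, 40]), (352, [44, 46, 43]), (354, [68, 67, 66]), (356, [95, 95, 90]), (358, [94, 91, 87]), (360, [90, 87, 84]), (362, [91, 87, 84]), (364, [92, 90, 86]), (366, [115, 110, 106]), (368, [155, 149, 144]), (370, [160, 154, 148]), (372, [158, 153, 148]), (374, [147, 146, 154])]
160 oth [(198, 199), (200, 197), (202, 209), (204, 225), (206, 226), (208, 222), (210, 214), (212, 232), (214, 238), (216, 230), (218, 196), (220, 158), (222, 157), (224, 157), (226, 155), (228, 152), (230, 156), (2
[... 1384 characters left out ...]
, (320, 250), (322, 244), (324, 234), (326, 219), (328, 199), (330, 175), (332, 189), (334, 201), (336, 200), (338, 202), (340, 198)]
300 held [(296, 153), (298, 153), (300, 152), (302, 126), (304, 120), (306, 251), (308, 255), (310, 255), (312, 255), (314, 255), (316, 254), (318, 253), (320, 249), (322, 242), (324, 232), (326, 214), (328, 189), (330, 147), (332, 85), (334, 127), (336, 141), (338, 148), (340, 152)]
390 held [(296, 41), (298, 55), (300, 143), (302, 161), (304, 192), (306, 249), (308, 254), (310, 255), (312, 255), (314, 255), (316, 255), (318, 255), (320, 254), (322, 252), (324, 247), (326, 236), (328, 204), (330, 165), (332, 156), (334, 159), (336, 129), (338, 50), (340, 40)]
```

Run:
```python
from h import *
print(delta([.5697,.1808,.125],down(12.4)))
```

```text
(array([  4.7036, -15.3698, 203.4365]), array([-0.0015,  0.0035, -0.0004]))
```

>>> {"op": "carry_out", "data": {"deltas": "5 -15 20 -0.001 0.003 0 1; 5 -15 50 -0.001 0.003 0 1; 5 -15 85 -0.001 0.003 0 1; 5 -15 120 -0.001 0.003 0 1; 5 -15 150 -0.001 0.003 0 1; 5 -15 175 -0.001 0.003 0 1; 5 -15 192 -0.001 0.003 0 1; 5 -15 203 -0.001 0.003 0 1; 5 -15 203 -0.001 0.003 0 1"}}

```text
time_s: 21.65
eef_pos: [0.5711, 0.181, 0.1264]
eef_rot: [-0.0, 0.994, 0.108, 0.001]
wrist_force: [0.8, -0.7, -3.3]
opening: 0.102
grasp_force: 59.7
```

>>> {"op": "carry_out", "data": {"deltas": "0 0 3 0 0 0 1; 0 0 6 0 0 0 1; 0 0 9 0 0 0 1; 0 0 12 0 0 0 1; 0 0 14 0 0 0 1; 0 0 14 0 0 0 1"}}

```text
time_s: 22.4
eef_pos: [0.5713, 0.1814, 0.1128]
eef_rot: [-0.0, 0.994, 0.108, 0.001]
wrist_force: [-0.3, -0.3, -4.0]
opening: 0.103
grasp_force: 59.8
```

>>> {"op": "carry_out", "data": {"deltas": "0 0 3 0 0 0 1; 0 0 5 0 0 0 1; 0 0 7 0 0 0 1; 0 0 9 0 0 0 1; 0 0 9 0 0 0 1"}}

```text
time_s: 23.02
eef_pos: [0.573, 0.1817, 0.106]
eef_rot: [-0.0, 0.994, 0.108, 0.003]
wrist_force: [-0.0, 0.4, 5.5]
opening: 0.103
grasp_force: 61.3
```

>>> {"op": "carry_out", "data": {"deltas": "0 0 2 0 0 0 1; 0 0 4 0 0 0 1; 0 0 6 0 0 0 1; 0 0 8 0 0 0 1; 0 0 8 0 0 0 1"}}

```text
time_s: 23.65
eef_pos: [0.5718, 0.1815, 0.0958]
eef_rot: [-0.0, 0.994, 0.108, 0.002]
wrist_force: [3.0, 0.5, 0.3]
opening: 0.102
grasp_force: 60.6
```

Snapped past the rolled jaws; pressing on home.

>>> {"op": "carry_out", "data": {"deltas": "0 0 4 0 0 0 1; 0 0 8 0 0 0 1; 0 0 11 0 0 0 1; 0 0 13 0 0 0 1; 0 0 13 0 0 0 1"}}

```text
time_s: 24.28
eef_pos: [0.5714, 0.1815, 0.0843]
eef_rot: [-0.0, 0.994, 0.108, 0.001]
wrist_force: [-4.7, 0.3, 14.5]
opening: 0.108
grasp_force: 62.6
```

>>> {"op": "carry_out", "data": {"deltas": "0 0 2 0 0 0 1; 0 0 4 0 0 0 1; 0 0 6 0 0 0 1; 0 0 6 0 0 0 1"}}

```text
time_s: 24.78
eef_pos: [0.5717, 0.1816, 0.084]
eef_rot: [0.0, 0.994, 0.109, 0.001]
wrist_force: [-23.4, -4.2, 53.5]
opening: 0.104
grasp_force: 68.6
```

>>> {"op": "carry_out", "data": {"deltas": "0 0 -4 0 0 0 1; 0 0 -6 0 0 0 0.8; 0 0 -6 0 0 0 0.6; 0 0 -6 0 0 0 0.6; 0 0 -30 0 0 0 0.6; 0 0 -70 0 0 0 0.6; 0 0 -120 0 0 0 0.6; 0 0 -180 0 0 0 0.6; 0 40 -230 0 0 0 0.6; 0 40 -230 0 0 0 0.6; 0 40 -230 0 0 0 0.6"}}

```text
time_s: 26.15
eef_pos: [0.5792, 0.142, 0.3059]
eef_rot: [-0.001, 0.994, 0.108, 0.0]
wrist_force: [0.3, -0.5, -1.1]
opening: 0.399
grasp_force: 0.0
```

Run:
```python
from h import *
o=sensors.get_obs();wp=pose(o);im=vision.camera('wrist');cv2.imwrite('pics/w8.png',im);s=vision.camera('scene');cv2.imwrite('pics/s8.png',s)
print(wp[0],o['wrist_force'],o['time_s'])
c=np.array([.5615,.222]);ux=np.array([np.cos(np.radians(102.4)),np.sin(np.radians(102.4))]);uy=np.array([-ux[1],ux[0]])
pt=lambda x,y,z:[*(c+x*ux+y*uy),z]
for n,x in(('other',.052),('mine',-.042)): print(n,proj('wrist',[pt(x-.005,-.07,.112),pt(x-.005,.07,.112),pt(x+.005,.07,.112),pt(x+.005,-.07,.112)],wp).tolist(), proj('scene',[pt(x,-.07,.112),pt(x,.07,.112)]).tolist())
I=im.astype(int);m=((I.min(2)>195)).astype(np.uint8)
for k in cv2.findContours(m,0,2)[0]:
    if cv2.contourArea(k)>60: print(cv2.contourArea(k),cv2.approxPolyDP(cv2.convexHull(k),1.5,True)[:,0].tolist())
print('scene')
I=s.astype(int);m=((I.min(2)>150)&(I[...,2]-I[...,0]>2)).astype(np.uint8);m[:200]=0;m[320:]=0;m[:,:350]=0;m[:,500:]=0
for k in cv2.findContours(m,0,2)[0]:
    if cv2.contourArea(k)>60: print(cv2.contourArea(k),cv2.approxPolyDP(cv2.convexHull(k),1.5,True)[:,0].tolist())
```

```text
[0.5792 0.142  0.3059] [ 0.3057 -0.4858 -1.0501] 26.15
other [[184.20144091805835, 144.8312817085747], [198.54149966511943, 279.6749775882055], [189.27663300243455, 279.6862284989589], [173.83849563571218, 144.8463282359026]] [[483.25510795138524, 266.45003770781824], [441.65201325131994, 229.30418560473905]]
mine [[281.6316258488066, 144.68981749157948], [285.64603216737834, 279.56920107170663], [276.3783218726199, 279.5804554356616], [271.2651227404131, 144.70486918470993]] [[444.3905157643756, 279.92694897778034], [405.264065968156, 240.46161428981523]]
7887.0 [[470, 240], [545, 249], [553, 252], [549, 275], [520, 357], [475, 337], [452, 323], [452, 310]]
156.5 [[235, 228], [248, 228], [266, 240], [236, 240]]
395.5 [[336, 240], [306, 240], [303, 227], [337, 228]]
1148.5 [[618, 191], [639, 194], [639, 223], [633, 234], [603, 229]]
63.0 [[509, 190], [508, 198], [503, 198], [501, 193], [505, 189]]
185.5 [[499, 190], [498, 195], [495, 197], [475, 193], [478, 180], [497, 187]]
453.0 [[268, 158], [263, 168], [242, 174], [229, 173], [227, 158]]
523.5 [[338, 172], [305, 174], [296, 158], [338, 158]]
443.5 [[510, 151], [528, 154], [521, 176], [503, 172]]
1023.0 [[177, 147], [184, 148], [197, 279], [191, 278], [167, 158]]
886.0 [[274, 143], [280, 144], [284, 252], [283, 276], [278, 276]]
1269.5 [[352, 126], [350, 128], [187, 88], [180, 85], [180, 83], [279, 79], [355, 79]]
scene
1310.0 [[405, 242], [438, 272], [445, 281], [441, 301], [431, 304], [412, 285], [403, 265]]
1378.5 [[441, 229], [483, 267], [476, 288], [469, 290], [457, 284], [449, 276], [440, 257], [439, 231]]
```

Run:
```python
from bench import ctrl
print(ctrl.hand_in())
```

```text
the job is handed in; nothing more can be done
None
```

The job is handed in at about 26 s of the 72 s allowed: the lid is open on its struts, and the cover was leaned on the easel, taken again by its upper edge and pressed home in the clips. In the last pictures its top edge lies within about 3 mm of where a fully seated cover's should be; I did not re-check the lid angle after letting go of it, and hand-in returned no verdict.

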